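Close the curved hob vent with one fingertip stroke

ROBOT

A 6-joint arm with a two-finger parallel gripper is mounted at the origin on the work surface. World frame = base frame: x ahead of the robot, y to its left, z up, the work surface at z = 0. Lengths are in mm, angles in rad, forces in N, time in s.
With the tool pointing down it reaches from about 325 to 875 mm from the base axis. Payload 4.4 kg.
Tool frame: the origin (TCP) lies on the centre line of the jaws, within the pads' length; the fingertips stand ahead of it and the grasp point (between the pads) lies 6 mm ahead of it (ctrl.tcp_to_tips is the z of the fingertips in the tool frame, in mm); z points along the fingers, y is the line along which they close (so a half turn about z gives the same grasp; the last joint's range is limited). The gripper opens to 85 mm and grips with 20 to 120 N. Pads are 22 mm wide; open, the fingers measure 114 mm over their backs; the gripper's body (76 mm by 85 mm) begins 54 mm behind the grasp point. The pads swing forward as they close: fully open they stand 13 mm farther back than shut.
Start: joints at [1.06, 0.207, 1.542, -0, 1.393, -0.15], TCP at [202.46, 538.18, 256.282] pointing down, gripper open.
Joint ranges: [-2.73, 2.73], [-0.86, 2.22], [0.23, 2.46], [-1.11, 4.25], [0.08, 2.63], [-2.82, 2.82]. Speed limits (rad/s): [2.79, 2.79, 3.14, 3.14, 3.14, 3.14].

INTERFACE

Orientations are given as a 3x3 rotation matrix whose columns are the frame's x, y, z axes.
In Python, from plant import ctrl, sensors, optics gives the robot as it stands. Calls block until the motion is done:
- ctrl.move_ptp(position, orientation): joint-space move of the TCP to a pose.
- ctrl.move_l(position, rot=None, vel=150, threshold=None): straight line of the TCP; rot=None keeps the orientation; vel is the mean speed in mm/s. With threshold (N) it stops when the force on the tool has changed by that much, and returns True; else False.
- ctrl.set_joints(angles): joint-space move.
- ctrl.gripper_to(opening, force=None): finger opening in mm; force is the grip in N (None keeps the last); returns when the fingers have stopped.
- ctrl.hold(seconds).
- ctrl.solve_ik(position, orientation): joint angles nearest the present ones, or None.
- sensors.read_state(): the state.
- optics.grab_frame(name): name is "side" or "top"; returns (picture, depth): 400x640x3 uint8, red, green, blue; 400x640 float32, mm along the optical axis (not along the pixel's ray), 0 where there is no reading.
- optics.camera_params(name): a dict with "mtx" (3x3 intrinsics, pixels), "R" (3x3) and "t" (3): a world point X has camera coordinates R X + t. Camera axes: x right, y down, z forward; pixel columns grow to the right and rows downward; lengths in mm; the calibration is good to about 2 mm. A picture is of the moment at which its call begins. camera_params takes no time and is no camera call.
A pose or a line that the arm cannot do raises ctrl.MotionError and nothing moves.
- ctrl.finish_job(): hands the job in; it is judged then, once.
The state is a dict: "t": time; "q": joint angles; "qvel": joint speeds; "tau": joint torques, N m; "eef_pos": TCP position; "eef_rot": TCP orientation; "force": force on the tool from outside, world axes, zero at the start; "wrist_torque": the same for the moment, N m; "grip_width": finger opening in mm; "grasp_force": force on a finger pad.
Only numpy, scipy, OpenCV 4.12 (cv2) and the standard library are available. Lean on these libraries where they do the work, as an engineer would, in place of code of your own. Each camera call takes 0.05 s, during which the arm holds its last target. There are 200 camera calls.

TASK

Close the hotplate's curved vent for the day: run your fingertips lightly along the strip from the red flap to the far end of the row, folding the six standing flaps flat one after another in that order. Only push the flaps down, never bend them further up or press hard, leave the pot, bottles, cup, flask, can and spatula where they are, and finish with the hand clear and all flaps flat.

Things in the scene. Friction and masses are not known exactly. Their poses are not given: they have to be found in the camera images.
- vent: Fixed dark round hotplate (220 mm across, 12 mm high) with a grey curved vent strip, 56 mm wide, top 14 mm above the table, carrying six flaps, one per 39 mm. Origin: on the table under the middle of the strip; z up; +x to the hotplate centre, 160 mm away, also the centre of the flaps' arc; red flap at the -y end. Place and yaw vary. Over 40 N on strip or flaps counts as damage.
- flap1 (a joint): Opening angle of flap 1 (the red one, first of the row), rad: 0 flat, 0.75 to 1.15 at the start, stop 1.45. Flap 32 mm along the row, 40 wide, 3 thick; hinged at its edge nearest the red end, free edge leaning up towards the last flap. Folds when pushed from the hinge side or pressed down; friction (0.012 N m) holds it where left. Bent up past 1.35 counts as damage.
- flap1_hinge (a point): Middle of flap 1's hinge line, fixed to the strip, 18 mm above the work surface (level with the upper face of a flap that lies flat).
- flap2 (a joint): Opening angle of flap 2 (cream), rad: 0 flat, 0.75 to 1.15 at the start, stop 1.45. Flap 32 mm along the row, 40 wide, 3 thick; hinged at its edge nearest the red end, free edge leaning up towards the last flap. Folds when pushed from the hinge side or pressed down; friction (0.012 N m) holds it where left. Bent up past 1.35 counts as damage.
- flap2_hinge (a point): Middle of flap 2's hinge line, fixed to the strip, 18 mm above the work surface (level with the upper face of a flap that lies flat).
- flap3 (a joint): Opening angle of flap 3 (cream), rad: 0 flat, 0.75 to 1.15 at the start, stop 1.45. Flap 32 mm along the row, 40 wide, 3 thick; hinged at its edge nearest the red end, free edge leaning up towards the last flap. Folds when pushed from the hinge side or pressed down; friction (0.012 N m) holds it where left. Bent up past 1.35 counts as damage.
- flap3_hinge (a point): Middle of flap 3's hinge line, fixed to the strip, 18 mm above the work surface (level with the upper face of a flap that lies flat).
- flap4 (a joint): Opening angle of flap 4 (cream), rad: 0 flat, 0.75 to 1.15 at the start, stop 1.45. Flap 32 mm along the row, 40 wide, 3 thick; hinged at its edge nearest the red end, free edge leaning up towards the last flap. Folds when pushed from the hinge side or pressed down; friction (0.012 N m) holds it where left. Bent up past 1.35 counts as damage.
- flap4_hinge (a point): Middle of flap 4's hinge line, fixed to the strip, 18 mm above the work surface (level with the upper face of a flap that lies flat).
- flap5 (a joint): Opening angle of flap 5 (cream), rad: 0 flat, 0.75 to 1.15 at the start, stop 1.45. Flap 32 mm along the row, 40 wide, 3 thick; hinged at its edge nearest the red end, free edge leaning up towards the last flap. Folds when pushed from the hinge side or pressed down; friction (0.012 N m) holds it where left. Bent up past 1.35 counts as damage.
- flap5_hinge (a point): Middle of flap 5's hinge line, fixed to the strip, 18 mm above the work surface (level with the upper face of a flap that lies flat).
- flap6 (a joint): Opening angle of flap 6 (cream, last of the row), rad: 0 flat, 0.75 to 1.15 at the start, stop 1.45. Flap 32 mm along the row, 40 wide, 3 thick; hinged at its edge nearest the red end, free edge leaning up towards the last flap. Folds when pushed from the hinge side or pressed down; friction (0.012 N m) holds it where left. Bent up past 1.35 counts as damage.
- flap6_hinge (a point): Middle of flap 6's hinge line, fixed to the strip, 18 mm above the work surface (level with the upper face of a flap that lies flat).
- flap6_end (a point): Middle of flap 6's free edge when it lies flat, fixed to the strip, 18 mm above the work surface.
- pan: Small open aluminium pot, 124 mm across, 45 mm high, a small black handle on either side, on the hotplate. Loose, only to be left alone; more than 20 mm out of place counts as disturbed. Origin: centre of its underside.
- bottle_a: Clear glass bottle, red cap, 58 mm across, 190 mm high, standing. Loose, only to be left alone; more than 20 mm out of place counts as disturbed. Origin: centre of its underside.
- bottle_b: Green glass bottle, white cap, 58 mm across, 190 mm high, standing. Loose, only to be left alone; more than 20 mm out of place counts as disturbed. Origin: centre of its underside.
- mug: White ceramic cup, 72 mm across, 85 mm high. Loose, only to be left alone; more than 20 mm out of place counts as disturbed. Origin: centre of its underside.
- flask: Flat amber glass flask lying down, 110 x 50 x 24 mm, long side along its x; on the robot's side of the strip. Loose, only to be left alone; more than 20 mm out of place counts as disturbed. Origin: centre of its underside.
- tin: Small can, 48 mm across, 50 mm high, on the robot's side of the strip. Loose, only to be left alone; more than 20 mm out of place counts as disturbed. Origin: centre of its underside.
- spatula: Spatula, 240 mm long, lying along its x on the robot's side of the strip. Loose, only to be left alone; more than 20 mm out of place counts as disturbed. Origin: centre of its underside.

How it is judged (in metres and radians):
On the way, in this order (a step that is already met when the one before it is completed fails the run):
1. flap 1 folded flat (below 0.2 rad), after those before it and before flap 2 (value of joint flap1 below 0.2 rad), for 0.05 s.
2. flap 2 folded flat (below 0.2 rad), after those before it and before flap 3 (value of joint flap2 below 0.2 rad), for 0.05 s.
3. flap 3 folded flat (below 0.2 rad), after those before it and before flap 4 (value of joint flap3 below 0.2 rad), for 0.05 s.
4. flap 4 folded flat (below 0.2 rad), after those before it and before flap 5 (value of joint flap4 below 0.2 rad), for 0.05 s.
5. flap 5 folded flat (below 0.2 rad), after those before it and before flap 6 (value of joint flap5 below 0.2 rad), for 0.05 s.
6. flap 6 folded flat (below 0.2 rad), after those before it (value of joint flap6 below 0.2 rad), for 0.05 s.
At the end, for the whole second after the job is handed in: All six flaps lie flat (below 0.2 rad, free edge within about 6 mm of the strip) and still, and each bystander is upright, at rest and within 20 mm of where it stood (value of joint each of flap1, flap2, flap3, flap4, flap5, flap6 below 0.2 rad and velocity of joint flap1 between -0.05 and 0.05 rad/s and velocity of joint flap2 between -0.05 and 0.05 rad/s and velocity of joint flap3 between -0.05 and 0.05 rad/s and velocity of joint flap4 between -0.05 and 0.05 rad/s and velocity of joint flap5 between -0.05 and 0.05 rad/s and velocity of joint flap6 between -0.05 and 0.05 rad/s and distance of each of pan, bottle_a, bottle_b, mug, flask, tin, spatula from where it was at the start of the episode below 0.02 m and linear speed of each of pan, bottle_a, bottle_b, mug, flask, tin, spatula below 0.05 m/s and angle between each of pan, bottle_a, bottle_b, mug, flask, tin, spatula's own z axis and vertical below 0.2 rad); the robot touches nothing.
It fails at once if a flap is lifted or bent further up (over 1.35 rad) (value of joint any of flap1, flap2, flap3, flap4, flap5, flap6 above 1.35 rad).
It fails at once if the vent strip or a flap is pressed with more than 40 N (contact force between the arm and vent above 40 N).
It fails at once if the vent strip or a flap is pressed by the fingers with more than 40 N (contact force between the fingers and vent above 40 N).
It fails at once if a bystander is lifted, carried, knocked over or moved more than 20 mm (distance of any of pan, bottle_a, bottle_b, mug, flask, tin, spatula from where it was at the start of the episode above 0.02 m or angle between any of pan, bottle_a, bottle_b, mug, flask, tin, spatula's own z axis and vertical above 0.3 rad).
It also fails if it takes over 48 s, if anything falls off the work surface, if the arm or the gripper's body presses on something with over 40 N, if the wrist force passes 120 N, or if a joint passes its speed limit or range.

## Working session

There is one attempt and no reset: what is moved stays moved. The work goes in short steps, each a Python script; the robot and the scene stay as the last script left them, time stands still between calls to the robot, and variables do not carry over. Pictures are saved under pics/ and viewed, at most 10 in all, crops included, and the job is handed in when it is done.

```bash
mkdir -p pics; python3 - <<'E'
from plant import ctrl,sensors,optics
import cv2,numpy as np
for n in("top","side"):
    p,d=optics.grab_frame(n); cv2.imwrite(f"pics/{n}0.png",p[:,:,::-1]); np.save(f"{n}_d.npy",d); np.save(f"{n}_p.npy",p)
    c=optics.camera_params(n); print(n,c["mtx"].round(1).tolist(),(-c["R"].T@c["t"]).round(),c["R"].round(2).tolist(), (d==0).mean())
s=sensors.read_state();print(s["t"],s["grip_width"],ctrl.tcp_to_tips,s["eef_rot"])
E
```

```text
top [[468.3, 0.0, 315.8], [0.0, 468.3, 190.1], [0.0, 0.0, 1.0]] [ 405.   61. 1164.] [[0.0, -1.0, 0.03], [-0.98, -0.01, -0.18], [0.18, -0.03, -0.98]] 0.00387890625
side [[389.2, 0.0, 325.5], [0.0, 389.2, 198.2], [0.0, 0.0, 1.0]] [ 525. -621.  573.] [[1.0, -0.08, 0.0], [-0.04, -0.59, -0.81], [0.07, 0.8, -0.59]] 0.00393359375
0.1 85.28202947842033 25.0 [[-9.35964476e-01  3.52092944e-01 -1.02823466e-03]
 [ 3.52094299e-01  9.35962765e-01 -1.81883474e-03]
 [ 3.21990478e-04 -2.06440026e-03 -9.99997817e-01]]
```

View pics/top0.png

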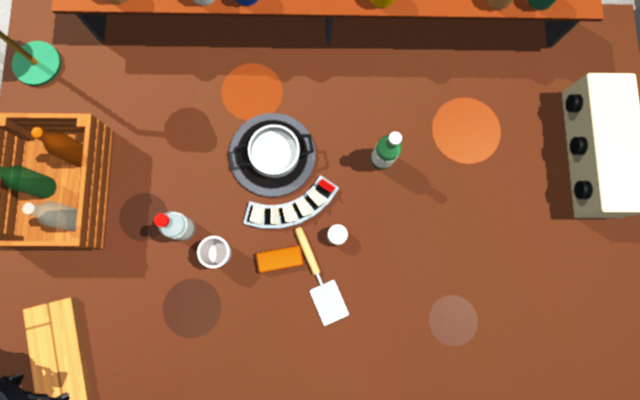

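View pics/side0.png

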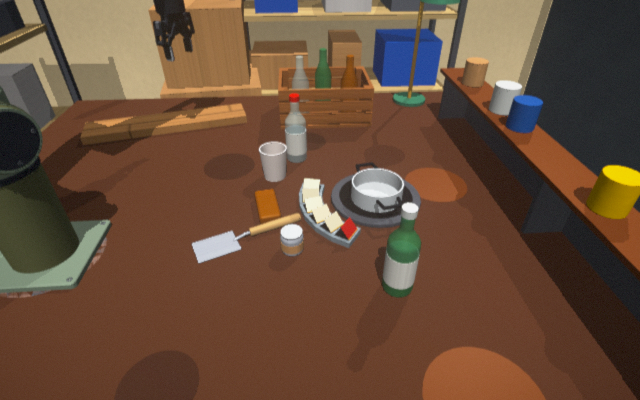

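The top view shows the hotplate at about (272,155) and the strip from the red flap (326,186) round to the last flap at (256,214). Spatula handle (303,235), flask (280,259) and can (337,235) are just outside it. Next I fit the hotplate circle and the strip ends.

```bash
cat > h.py <<'E'
import numpy as np,cv2
from plant import optics
def cloud(n,d):
    c=optics.camera_params(n); v,u=np.mgrid[:400,:640]; K=c["mtx"]
    P=np.dstack([(u-K[0,2])/K[0,0]*d,(v-K[1,2])/K[1,1]*d,d])-c["t"]
    return P@c["R"]
def ray(n,uv,z):
    c=optics.camera_params(n); K=c["mtx"]; o=-c["R"].T@c["t"]
    uv=np.atleast_2d(uv).astype(float)
    r=np.c_[(uv-K[:2,2])/[K[0,0],K[1,1]],np.ones(len(uv))]@c["R"]
    return o+r*((z-o[2])/r[:,2])[:,None]
E
python3 - <<'E'
from h import *
from scipy.optimize import least_squares
d=np.load("top_d.npy");p=np.load("top_p.npy");W=cloud("top",d)
hsv=cv2.cvtColor(p,cv2.COLOR_RGB2HSV)
roi=np.zeros((400,640),bool);roi[105:232,222:345]=1
print("table z",np.median(W[300:390,400:420,2]))
for n,(u,v) in dict(plate=(250,183),rim=(300,178),red=(326,186),l=(256,214)).items(): print(n,p[v,u],hsv[v,u],W[v,u].round())
# hotplate: dark unsaturated
m=(roi&(hsv[...,2]<100)&(hsv[...,1]<110)&(np.mgrid[:400,:640][0]<197)).astype(np.uint8)
m=cv2.morphologyEx(m,cv2.MORPH_OPEN,np.ones((3,3)))
cs=max(cv2.findContours(m,0,cv2.CHAIN_APPROX_NONE)[0],key=cv2.contourArea)[:,0]
X=ray("top",cs,12)[:,:2]
f=least_squares(lambda q:np.hypot(*(X-q[:2]).T)-q[2],[*X.mean(0),110],loss="soft_l1",f_scale=2)
print("plate",f.x,np.abs(f.fun).mean())
C=f.x[:2]
# strip grey
g=(roi&(hsv[...,1]<90)&(hsv[...,2]>95))
r=np.hypot(W[...,0]-C[0],W[...,1]-C[1]); 
s=g&(r>125)&(r<195)&(W[...,2]>4)
a=np.arctan2(W[...,1]-C[1],W[...,0]-C[0])
print("r pct",np.percentile(r[s],[1,5,50,95,99]),"ang",np.percentile(np.unwrap(a[s]%(2*np.pi)),[0,1,50,99,100]),s.sum())
big=lambda n,x,y,w,h,k,pp:cv2.imwrite(n,cv2.resize(pp[y:y+h,x:x+w,::-1],None,fx=k,fy=k,interpolation=cv2.INTER_CUBIC))
big("pics/c1.png",225,170,125,75,6,p)
q=np.load("side_p.npy");big("pics/c2.png",285,165,100,90,6,q)
vis=p.copy();vis[s]=[255,0,255];cv2.drawContours(vis,[cs.reshape(-1,1,2)],-1,(0,255,0),1)
big("pics/c3.png",215,100,140,140,4,vis)
E
```

```text
table z 0.6425080033197637
plate [142 144 152] [114  17 152] [633. 194.  12.]
rim [127 131 137] [108  19 137] [647.  70.  10.]
red [239  37  31] [  1 222 239] [622.   5.  35.]
l [254 254 245] [ 30   9 254] [553. 176.  30.]
plate [709.94628281 140.8763013   89.15469348] 3.0482524215316804
r pct [133.23921763 135.64014629 166.56833101 188.11841178 189.81131434] ang [2.72846809 2.76071373 3.42627436 4.23494109 4.28360039] 1778
```

View pics/c1.png

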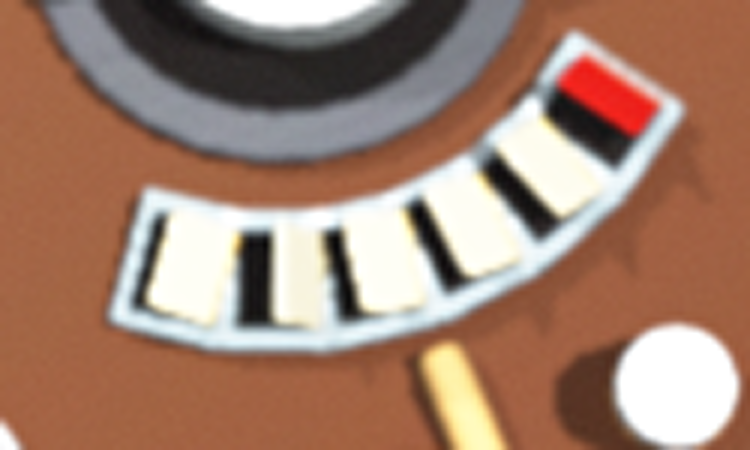

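View pics/c3.png

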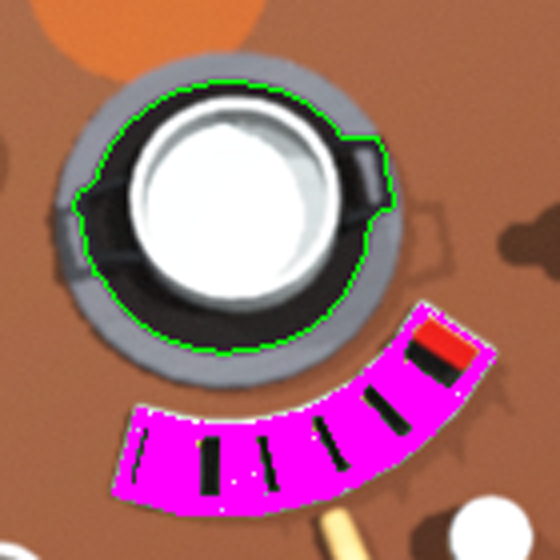

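View pics/c2.png

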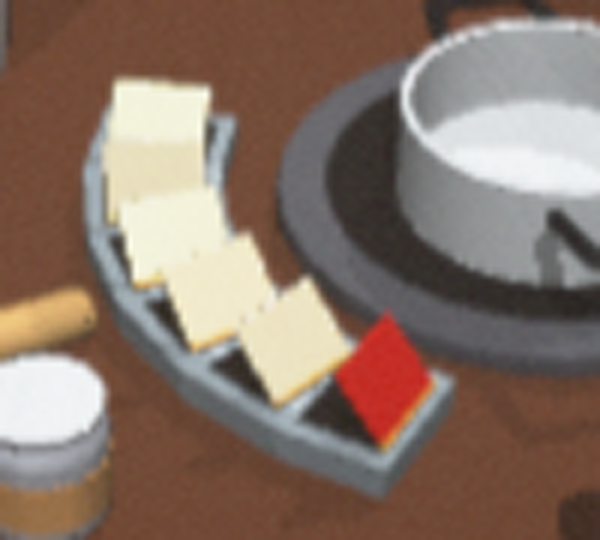

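Crops: strip corners at about (320,175), (338.5,187.5), (249,201.5) and (243,223.5) in the top picture. The full grey plate rim is visible and my contour caught only the dark inner disc, so I refit.

```bash
cat >> h.py <<'E'
def frame(C,th,idx):  # flap-slot angle, idx 1..6 centres
    pass
E
python3 - <<'E'
from h import *
from scipy.optimize import least_squares
d=np.load("top_d.npy");p=np.load("top_p.npy");W=cloud("top",d);hsv=cv2.cvtColor(p,cv2.COLOR_RGB2HSV)
m=((hsv[...,1]<110)|(hsv[...,2]<60)).astype(np.uint8)
m[:108]=0;m[232:]=0;m[:,:222]=0;m[:,345:]=0
m=cv2.morphologyEx(m,cv2.MORPH_CLOSE,np.ones((5,5)))
n,L,st,_=cv2.connectedComponentsWithStats(m); print(st.tolist())
k=L[183,250]
cs=max(cv2.findContours((L==k).astype(np.uint8),0,cv2.CHAIN_APPROX_NONE)[0],key=cv2.contourArea)[:,0]
X=ray("top",cs,12)[:,:2]
f=least_squares(lambda q:np.hypot(*(X-q[:2]).T)-q[2],[710,140,110],loss="soft_l1",f_scale=1)
print("plate",f.x,np.median(np.abs(f.fun)));C=f.x[:2]
cor=np.array([[573,32],[683,107],[145,190],[110,322]])/6+[225-.42,170-.42]
Y=ray("top",cor,14)[:,:2]-C
a=np.arctan2(Y[:,1],Y[:,0])%(2*np.pi);print("corners r",np.hypot(*Y.T),"a",a,"mid",a.reshape(2,2).mean(1).mean(),"half",np.diff(a.reshape(2,2).mean(1))/2)
# strip contour
lab=L[190,337-4] if L[190,333] else L[221,250]
s=(L==L[221,247]).astype(np.uint8)
c2=max(cv2.findContours(s,0,cv2.CHAIN_APPROX_NONE)[0],key=cv2.contourArea)[:,0]
Z=ray("top",c2,14)[:,:2];r=np.hypot(*(Z-C).T);print("strip r outer/inner med",np.median(r[r>170]),np.median(r[(r<150)]))
g=least_squares(lambda q:(lambda R:np.where(R>q[2],R-q[2]-28,R-q[2]+28))(np.hypot(*(Z-q[:2]).T)),[*C,160],loss="soft_l1",f_scale=1.5);print("strip fit",g.x)
# flap points
fl=((hsv[...,2]>225)&(hsv[...,1]<60))|((hsv[...,1]>180)&(hsv[...,0]<6)&(hsv[...,2]>170))
fl=(fl&(W[...,2]>20)&(np.hypot(W[...,0]-C[0],W[...,1]-C[1])<190)&(np.hypot(W[...,0]-C[0],W[...,1]-C[1])>130)).astype(np.uint8)
n,L2,st,ce=cv2.connectedComponentsWithStats(fl)
for i in range(1,n):
    if st[i,4]<20: continue
    Q=W[L2==i];print(st[i].tolist(),Q.mean(0).round(),"zmax",Q[:,2].max().round(1),"ang",((np.arctan2(*(Q[:,:2].mean(0)-C)[::-1]))%(2*np.pi)).round(3))
print("things: ")
for n_,uv,z in [("can",(337,234),50),("spat end",(299,229),12),("pan",(274,148),45),("bottleB",(396,138),190),("bottleA",(161,220),190),("flaskcorner",(258,250),24),("mug",(213,250),85)]: print(n_,ray("top",uv,z).round(),W[uv[1],uv[0]].round())
E
```

```text
[[0, 0, 640, 400, 247607], [228, 113, 88, 85, 5843], [242, 175, 98, 57, 2426], [327, 223, 18, 9, 124]]
plate [708.40568419 140.99552875 109.52563668] 0.6462893339370623
corners r [133.17279916 188.26728972 133.70602695 189.18270485] a [4.29508427 4.23986253 2.71643179 2.7739661 ] mid 3.5063361729473863 half [-0.76113723]
strip r outer/inner med 189.38781530068172 129.1383945716601
strip fit [705.925431   139.6750182  157.88443552]
[319, 180, 15, 12, 88] [624.   6.  32.] zmax 44.0 ang 4.152
[308, 191, 16, 15, 115] [594.  31.  31.] zmax 45.0 ang 3.905
[296, 199, 14, 17, 124] [570.  63.  31.] zmax 44.4 ang 3.656
[250, 205, 13, 19, 156] [553. 176.  31.] zmax 43.0 ang 2.92
[271, 207, 7, 17, 101] [549. 133.  34.] zmax 47.5 ang 3.194
[282, 206, 13, 16, 140] [554.  99.  31.] zmax 42.8 ang 3.409
things: 
can [[503. -20.  50.]] [503. -20.  48.]
spat end [[518.  71.  12.]] [517.  71.  22.]
pan [[715. 134.  45.]] [722. 136.  18.]
bottleB [[ 699. -139.  190.]] [ 699. -139.  192.]
bottleA [[519. 356. 190.]] [519. 356. 189.]
flaskcorner [[466. 170.  24.]] [467. 172.   1.]
mug [[463. 266.  85.]] [467. 281.   4.]
```

Geometry checks out: plate radius is 109.5 mm, strip radii are 133 and 188.7 mm, and the strip half-angle is 0.761 rad. The vent centre is (708.4, 141), and the flap tops are at about 44 mm. Next: close the fingers, go to the start point high above the bottles, and check IK along the whole arc.

```bash
sed -i '/^def frame/,$d' h.py; cat >> h.py <<'E'
C=np.array([708.4,141.]);MID=3.506;D=39/160
HINGE=[MID+(3.5-i)*D+.1 for i in range(1,7)];END=HINGE[5]-.2
def pose(a,z,sgn):
    x=sgn*np.array([np.cos(a),np.sin(a),0]);zz=np.array([0,0,-1.])
    return np.r_[C+160*np.array([np.cos(a),np.sin(a)]),z],np.c_[x,np.cross(zz,x),zz]
A0=HINGE[0]+.2
E
python3 - <<'E'
from h import *
from plant import ctrl,sensors
ctrl.gripper_to(0); s=sensors.read_state();print(s["grip_width"],ctrl.tcp_to_tips,s["t"])
for g in(1,-1):
    print(g,[None if (q:=ctrl.solve_ik(*pose(a,z,g))) is None else q[[0,3,4,5]].round(2) if hasattr(q,'shape') else np.round(q,2) for a,z in [(A0,330),(A0,45),(MID,45),(END,45)]])
E
```

```text
0.07829871323714337 25.0 0.8667
1 [None, None, array([-0.  , -0.  ,  0.98, -1.94]), array([ 0.19, -0.  ,  1.  , -1.04])]
-1 [array([-0.15, -0.  ,  1.58,  0.15]), array([-0.15, -0.  ,  1.08,  0.15]), array([-0.  , -0.  ,  0.98,  1.2 ]), array([ 0.19, -0.  ,  1.  ,  2.11])]
```

```bash
python3 - <<'E'
from h import *
from plant import ctrl,sensors
s=sensors.read_state(); p=np.array(s["eef_pos"]);p[2]=340
ctrl.move_l(p)
ctrl.move_ptp(*pose(A0,340,-1))
ctrl.move_l(pose(A0,80,-1)[0],vel=150)
ZT=45.5
print("down",ctrl.move_l(pose(A0,ZT,-1)[0],vel=60,threshold=10))
for a in np.linspace(A0,HINGE[1]+.14,5)[1:]:
    hit=ctrl.move_l(*pose(a,ZT,-1),vel=40,threshold=12)
    s=sensors.read_state();print(round(a,3),hit,np.round(s["force"],1),np.round(s["eef_pos"],1),round(s["t"],1))
    if hit:break
p,d=optics.grab_frame("side");cv2.imwrite("pics/s1.png",cv2.resize(p[130:260,265:425,::-1],None,fx=4,fy=4,interpolation=cv2.INTER_CUBIC))
E
```

```text
down False
4.339 False [ 0.3  0.6 -0.3] [650.5  -8.   46. ] 7.2
4.264 False [0.4 0.  0.1] [639.3  -3.2  45.7] 7.6
4.188 False [0.1 0.7 1.6] [628.5   2.6  45.7] 8.1
4.112 False [-0.8  0.4  0.6] [617.9   9.   45.3] 8.5
```

View pics/s1.png

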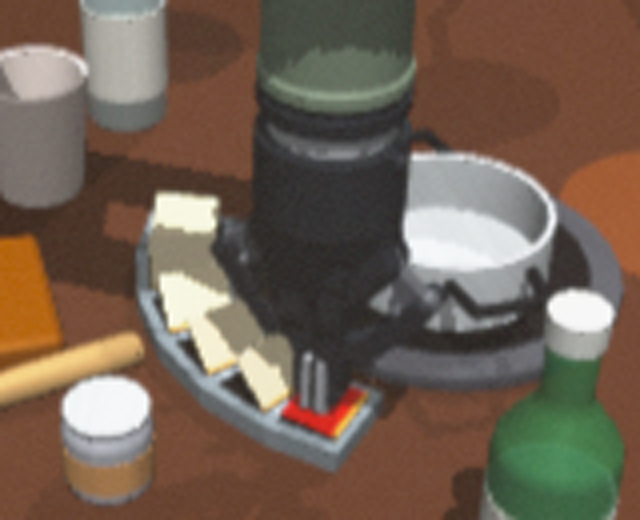

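The picture shows the red flap flat under the fingertips, at about (320,405), and flap 2 still standing ahead of them. Forces stayed under 2 N. Continue along the arc.

```bash
python3 - <<'E'
from h import *
from plant import ctrl,sensors
ZT=45.5;hit=False
for a in np.linspace(HINGE[1]+.14,END-.02,18)[1:]:
    hit=ctrl.move_l(*pose(a,ZT,-1),vel=45,threshold=12)
    s=sensors.read_state();print(round(a,3),hit,np.round(s["force"],1),round(s["eef_pos"][2],1),round(s["t"],1))
    if hit:break
if not hit:
    p=pose(END-.02,340,-1)[0]; ctrl.move_l(p,vel=150)
    ctrl.hold(.3)
    for n in("top","side"):
        i,d=optics.grab_frame(n);W=cloud(n,d);h=cv2.cvtColor(i,cv2.COLOR_RGB2HSV)
        np.save(n+"_p1.npy",i)
        if n=="top":cv2.imwrite("pics/t2.png",cv2.resize(i[90:330,130:430,::-1],None,fx=2.5,fy=2.5))
        else: cv2.imwrite("pics/s2.png",cv2.resize(i[130:270,255:445,::-1],None,fx=4,fy=4))
        if n=="side":
            for k in range(6):
                for f in(.2,.1,.02):
                    P=np.r_[C+160*np.array([np.cos(HINGE[k]-f),np.sin(HINGE[k]-f)]),18]
                    c=optics.camera_params(n);q=c["mtx"]@(c["R"]@P+c["t"]);u,v=(q[:2]/q[2]).round().astype(int)
                    print(k+1,f,W[v,u].round(),end=" ")
                print()
E
```

```text
4.033 False [ 0.5 -1.1  0.3] 45.5 9.0
3.955 False [0.3 0.5 1. ] 45.8 9.4
3.876 False [-0.4 -0.1 -0.1] 45.3 9.8
3.798 False [ 0.4 -0.1  0.5] 45.5 10.3
3.719 False [-0.1 -0.2  1.5] 45.7 10.7
3.64 False [-0.3  0.5 -1. ] 45.4 11.1
3.562 False [-0.2 -0.1  0.2] 45.4 11.6
3.483 False [0.5 0.1 0.4] 45.7 12.0
3.405 False [-0.2  0.1  1.1] 45.4 12.4
3.326 False [-0.4 -0.8  0.5] 45.4 12.8
3.248 False [ 0.5 -0.2  1.2] 45.6 13.2
3.169 False [ 0.4 -0.2  0.9] 45.5 13.7
3.091 False [-0.2 -0.7 -0. ] 45.4 14.1
3.012 False [-0.1 -0.6 -0.1] 45.5 14.5
2.934 False [-0.5 -0.   0.2] 45.6 14.9
2.855 False [-0.6 -0.3  0.3] 45.4 15.4
2.777 False [ 0.  -0.4 -0.7] 45.4 15.8
1 0.2 [606.  17.  19.] 1 0.1 [618.   5.  20.] 1 0.02 [628.   3.  19.] 
2 0.2 [580.  44.  21.] 2 0.1 [590.  33.  18.] 2 0.02 [598.  24.  19.] 
3 0.2 [560.  77.  21.] 3 0.1 [568.  64.  20.] 3 0.02 [574.  54.  19.] 
4 0.2 [550. 114.  20.] 4 0.1 [554.  98.  20.] 4 0.02 [556.  90.  18.] 
5 0.2 [549. 154.  21.] 5 0.1 [549. 140.  19.] 5 0.02 [548. 128.  19.] 
6 0.2 [559. 191.  22.] 6 0.1 [553. 177.  20.] 6 0.02 [550. 165.  19.]
```

View pics/s2.png

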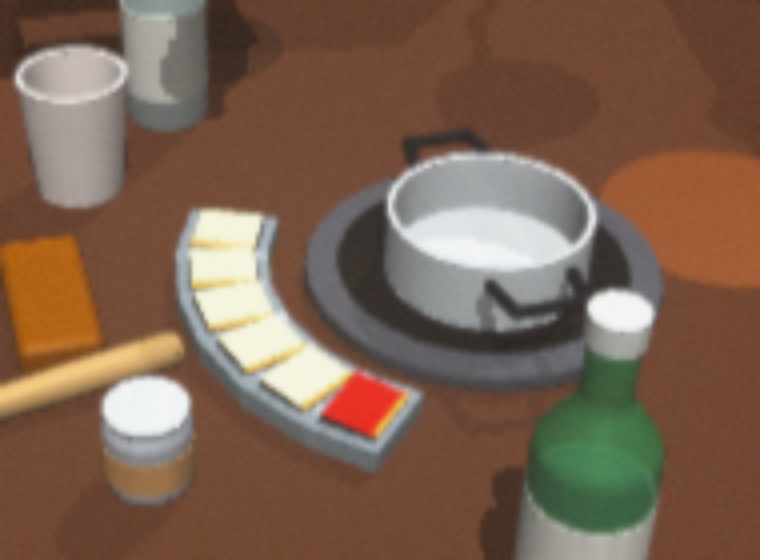

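View pics/t2.png

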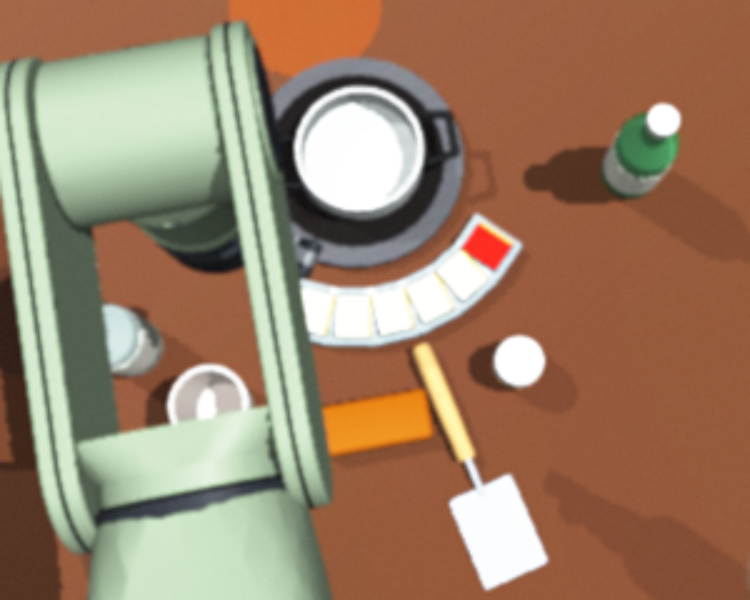

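All six flaps look flat: free edges read 19–22 mm against 18 mm nominal, inside the 6 mm allowance. The bystanders look undisturbed and the hand is well clear. Handing in.

```bash
python3 -c "
from plant import ctrl
print(ctrl.finish_job())"
```

```text
the job is handed in; nothing more can be done
None
```

The job is handed in with no verdict returned: all six flaps were folded flat in one light pass from the red flap to the far end, wrist force reading about 2 N or less, bystanders looked undisturbed in the last pictures, and the hand finished clear.

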